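# Lift the trough grate with its lever and hold it open

### The job

Open the slurry trough for a colleague who wants to take out the sediment basket: with the fingertips push the yellow keeper round until it is fully clear of the grate, then press the red pad of the lifting lever right down to its stop so that the heavy grate rises, and finish while still holding the lever down there. Raise the grate only with the lever, keeping your fingers off the grate, and leave the cores, the slab and the bottle where they stand.

Things in the scene. Friction and masses are not known exactly. Their poses are not given: they have to be found in the camera images.
- trough: Low stainless wash-down trough, 213 by 420 mm and 85 mm high, standing fixed on the bench, with everything below mounted on it. Origin on the bench right under the lever's pivot; its x points from the lever's red pad towards the trough and grate, y along the trough towards the keeper's side, z up. In its frame (mm): walls x 72 to 285, y -180 to 240; slotted fixed deck at z 85, left and right of the grate; grate x 75 to 255, y -85 to 85, top at z 85 when shut.
- lever (a joint): Cranked steel lifting lever on a level pin along the trough's y. 0 as found (red pad up, roller toe resting under the grate's yellow lug), grows in rad as the pad goes down; its rubber stop is at 0.785. The lever falls back by itself, driven by the grate's weight, when let go. About 3 to 8 N on the pad lifts the grate. While the keeper holds the grate it gives only slightly, however hard it is pressed.
- lever_pad (a point): Centre of the top face of the lever's red ribbed pad (62 mm along the lever, 44 mm across). Turns with the lever: in the trough's frame at x -156, y 0, z 177 mm as found, and at x -183, z 36 mm at the stop, on an arc of 187 mm radius about lever_pivot. The pad slopes 0.39 rad (outer end up) as found, is level half-way and slopes 0.39 rad outer end down at the stop.
- lever_pivot (a point): Centre of the lever's pivot pin, in the blue bracket before the trough, 75 mm above the bench at x 0, y 0 of the trough. Fixed.
- grate (a joint): Heavy dark bar grate (3 to 5 kg, 180 by 170 mm, 14 mm thick), hinged along its far edge. 0 shut, grows in rad as its lug end rises; about 0.21 with the lever at its stop. It falls shut when the lever is let go.
- grate_lug (a point): Top of the outer end of the yellow lifting lug (50 mm wide) in the middle of the grate's near edge; at x 40, y 0, z 83 mm of the trough when shut.
- keeper (a joint): Yellow swivel keeper on an upright pin, 18 mm wide, 8 mm thick, lying just above grate and deck (z 85 to 93 mm). 0: points along the trough's -y, over the grate; grows in rad, anticlockwise from above, to its stop at 1.6, where it points along +x over the fixed deck. Found between 0 and 0.45. From 1.2 on it is fully clear of the grate. Light friction, about 1 to 2 N at the post; it stays where it is left.
- keeper_post (a point): Middle of the top of the keeper's upright black finger post (12 mm diameter, from z 93 to 132 mm), 52 mm from the keeper's pin.
- keeper_pivot (a point): The keeper's upright pin at deck height: x 100, y 118, z 85 mm of the trough. Fixed.
- core_bench: Loose stone core, 50 mm diameter, with black dolly on top, 77 mm high, standing on the bench on the keeper's side of the lever. Origin: centre of its underside. Leave alone.
- core_short: Loose short stone core, 50 mm diameter, with black dolly and ochre top, 52 mm high, standing on the bench behind the trough. Origin: centre of its underside. Leave alone.
- slab: Loose drilled stone slab, 170 by 170 by 62 mm, with four black dollies on top (95 mm in all). Origin: centre of its underside. Leave alone.
- bottle: Loose white bottle with red cap, 60 mm diameter, 150 mm high, standing on the bench. Origin: centre of its underside. Leave alone.

How it is judged:
By the outcome, as a careful person would: the job done as asked, in the order asked, and still so for the second after the job is handed in, while the arm keeps its last pose, push and grip.
It also fails if it takes over 51 s, if anything falls off the work surface, if the arm or the gripper's body presses on something with over 40 N, if the wrist force passes 120 N, or if a joint passes its speed limit or range.

### The arm

A 6-joint arm with a two-finger parallel gripper is mounted at the origin on the work surface. World frame = base frame: x ahead of the robot, y to its left, z up, the work surface at z = 0. Lengths are in m, angles in rad, forces in N, time in s.
With the tool pointing down it reaches from about 0.375 to 0.9 m from the base axis. Payload 3.1 kg.
Tool frame: the origin (TCP) lies at the centre of the arm's flange, where the gripper is bolted on; the fingertips stand 173 mm ahead of it and the grasp point (between the pads) lies 155 mm ahead of it; z points along the fingers, y is the line along which they close (so a half turn about z gives the same grasp; the last joint's range is limited). The gripper opens to 85 mm and grips with 20 to 120 N. Pads are 22 mm wide; open, the fingers measure 114 mm over their backs; the gripper's body (76 mm by 85 mm) begins 54 mm behind the grasp point. The pads swing forward as they close: fully open they stand 13 mm farther back than shut.
Start: joints at [1.149, 0.527, 1.433, -0, 1.181, -0.178], TCP at [0.151, 0.607, 0.405] pointing down, gripper open.
Joint ranges: [-3.08, 3.08], [-0.75, 2.2], [0.22, 2.44], [-1.43, 4.57], [0, 2.65], [-2.85, 2.85]. Speed limits (rad/s): [2.79, 2.79, 3.14, 3.14, 3.14, 3.14].

### API

Orientations are given as a unit quaternion [x, y, z, w].
In Python, from station import * gives the robot as it stands.
- The arm moves only by the shell command python3 -m jog 'ROWS' [OPENING] [FORCE]. ROWS is a JSON object of lists of equal length, an entry for each row: "linear": the shift along the world's x, y, z in mm, a list of three; "turn": the turn about the world's z in units of 5 degrees (1.0 is 5 degrees). A call has 1 to 12 rows; each row shifts and turns the commanded pose from where the row before left it; what a row does not reach is not made up. A row lasts 1/8 s, in which the tool goes at most 62.5 mm and 10.7 degrees, less where a joint would pass 70% of its speed; a pose out of reach is approached as far as the arm can. A call is refused whole if a number of a shift passes 62.5 or a number of a turn 1, either way. A call with a gripper value outside its range is refused whole. OPENING is the opening, from 0 (shut) to 1 (fully open), set as the call begins (- or left out, the last holds). The fingers move at their own pace and stop on an object; FORCE is the grip in N (left out, the last holds). Time passes only in rows, so rows that do not move let the fingers close. It gives the time, the measured TCP pose, the force, the opening and the grip force at its end, in the units of the state.
- sense(): the state, without advancing time (a new reading comes with each control period).
- snapshot(name): name is "scene" or "side" or "wrist"; returns the picture (384x512x3 uint8, red, green, blue); there is no depth.
- get_calibration(name): a dict with "fx", "fy", "cx", "cy" (pixels), "world_to_cam" (4x4, takes a point from world to camera coordinates). Camera axes: x right, y down, z forward; pixel columns grow to the right and rows downward; lengths in m; the calibration is good to about 2 mm. The wrist camera is an equidistant fisheye: a pixel r from the principal point sees the ray r / f radians off the axis. A picture is of the moment at which its call begins: read the wrist's pose just before it. get_calibration takes no time and is no camera call; for the wrist camera it gives the pose at the moment of the call.
- sign_off(): hands the job in; it is judged then, once.
The state is a dict: "t": time; "q": joint angles; "qd": joint speeds; "tau": joint torques, N m; "tcp_pos": TCP position; "tool_rot": TCP orientation; "force": force on the tool from outside, world axes, zero at the start; "ft_torque": the same for the moment, N m; "finger_gap": opening from 0.0 (shut) to 1.0 (fully open); "gripper_force": force on a finger pad.
Only numpy, scipy, OpenCV 4.12 (cv2) and the standard library are available. Lean on these libraries where they do the work, as an engineer would, in place of code of your own. Each camera call takes 0.05 s, during which the arm holds its last target. There are 200 camera calls.

## Working session

There is one attempt and no reset: what is moved stays moved. The work goes in short steps, Python scripts to look and compute and a shell command to move; the robot and the scene stay as the last step left them, time stands still between calls to the robot, and variables do not carry over. Pictures are saved under pics/ and viewed, at most 10 in all, crops included, and the job is handed in when it is done.

```bash
mkdir -p pics; ls; python3 - <<'E'
from station import *
import cv2,numpy as np
s=sense();print(s['t'],s['tcp_pos'],s['tool_rot'],s['force'])
ims=[]
for n in ['scene','side']:
    im=snapshot(n);cv2.imwrite(f'pics/{n}0.png',im[...,::-1]);c=get_calibration(n)
    print(n,c['fx'],c['cx'],c['cy'],np.round(np.linalg.inv(c['world_to_cam']),3).tolist())
E
```

```text
pics
0.0 [0.15069867 0.60621755 0.40373754] [ 1.21604213e-01  9.92578064e-01 -1.04067286e-03 -3.45830558e-04] [ 0.34273566  0.47777405 -1.07083864]
scene 454.0736186298203 258.48521317721014 191.29858196184009 [[-0.045, 0.849, -0.527, 1.235], [0.999, 0.039, -0.022, 0.114], [0.002, -0.528, -0.85, 1.244], [0.0, 0.0, 0.0, 1.0]]
side 360.26332861374874 259.06398001164655 192.57231852692257 [[0.886, -0.34, 0.316, 0.219], [-0.464, -0.675, 0.574, -0.533], [0.018, -0.655, -0.756, 0.928], [0.0, 0.0, 0.0, 1.0]]
```

View pics/scene0.png

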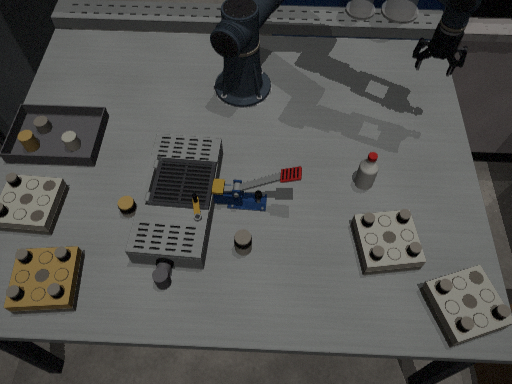

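View pics/side0.png

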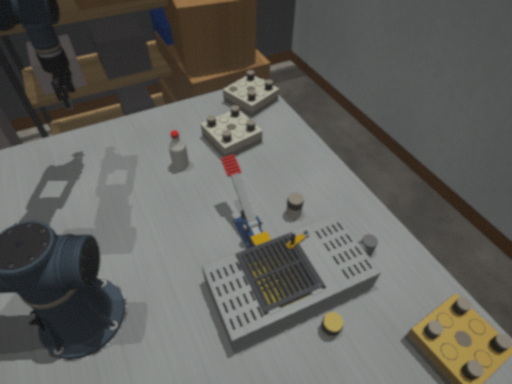

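The scene camera shows the red pad at about (291,174), the lug at (218,187), and the keeper at (197,208) with its post near (195,199). In the side view the pad is at (231,165), the lug at (260,239) and the keeper at (297,240). I'll enlarge both for accuracy.

```bash
python3 - <<'E'
import cv2,numpy as np
a=cv2.imread('pics/scene0.png')[125:275,120:310];b=cv2.imread('pics/side0.png')[145:345,195:385]
cv2.imwrite('pics/c1.png',np.hstack([cv2.resize(a,(760,600),interpolation=cv2.INTER_CUBIC)]))
cv2.imwrite('pics/c2.png',cv2.resize(b,(570,600),interpolation=cv2.INTER_CUBIC))
E
```

```text
(no output)
```

View pics/c1.png

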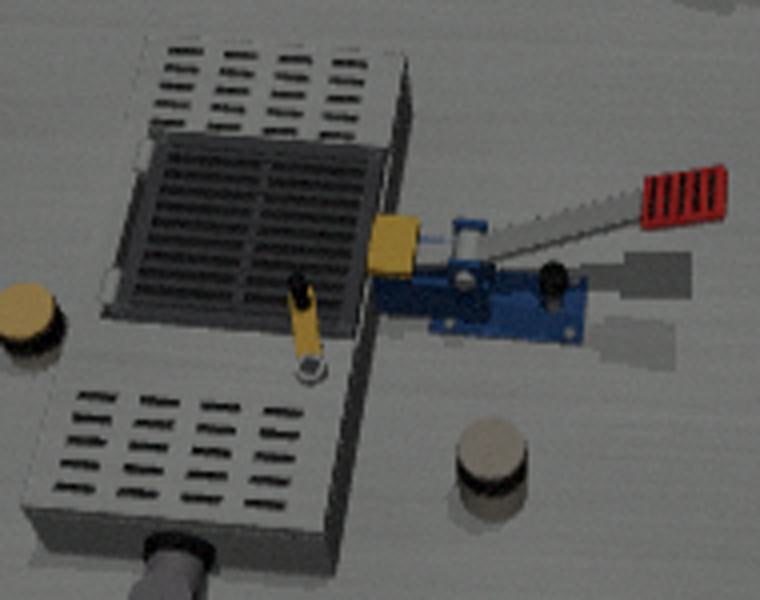

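View pics/c2.png

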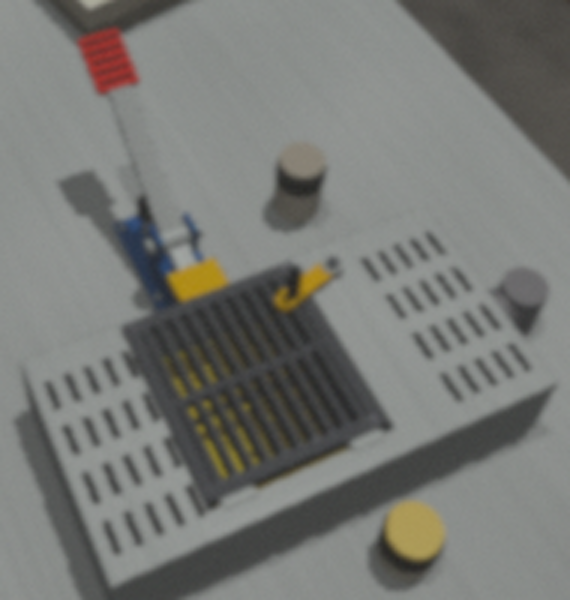

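The enlarged crops show the trough's deck corners, the keeper pin and post, the pad and the bench core clearly. Scene crop positions: corners (327,530), (406,55), (25,507) and (148,38), post top (296,280), pin (312,368). Next I fit the trough pose.

```bash
cat > h.py <<'E'
from station import *
import numpy as np
def ray(n,uv,z):
    c=get_calibration(n);M=np.linalg.inv(c['world_to_cam'])
    d=M[:3,:3]@[(uv[0]-c['cx'])/c['fx'],(uv[1]-c['cy'])/c['fy'],1];o=M[:3,3]
    return (o+d*(z-o[2])/d[2])*1e3
E
cat > m.py <<'E'
from h import *
S=lambda u,v:(120+u/4,125+v/4)
D=lambda u,v:(195+u/3,145+v/3)
P=[];T=[]
for n,uv,t in [('scene',S(327,530),(72,240)),('scene',S(406,55),(72,-180)),('scene',S(25,507),(285,240)),('scene',S(148,38),(285,-180)),('scene',S(312,366),(100,118)),
 ('side',D(555,385),(285,240)),('side',D(110,590),(285,-180)),('side',D(27,362),(72,-180))]:
    P.append(ray(n,uv,.085)[:2]);T.append(t)
P=np.array(P);T=np.array(T,float)
p=P@[1,1j];t=T@[1,1j]
k=np.sum((p-p.mean())*np.conj(t-t.mean()));yaw=np.angle(k);r=np.exp(1j*yaw);o=p.mean()-r*t.mean()
print('origin',o,'yaw',yaw,'res',np.round(p-(r*t+o),1))
inv=lambda q:(q@[1,1j]-o)/r
for n,uv,z in [('scene',S(685,197),.177),('side',D(108,61),.177),('scene',S(296,278),.132),('side',D(292,268),.132),('scene',S(493,447),.077),('side',D(302,160),.077)]:
    q=ray(n,uv,z)[:2];print(n,z,q.round(),np.round(inv(q)))
for nm,t in dict(pad=-156,padstop=-183,pin=100+118j,lug=40).items(): print(nm,np.round(o+r*t))
for th in [0,.1,.2,.3,.4,.8,1.2,1.5,1.6]: print(th,np.round(o+r*(100+118j-52j*np.exp(1j*th))))
E
python3 m.py
```

```text
origin (501.73947644824466+17.402109717874936j) yaw -1.6134319976664757 res [-0.7+2.4j  3. +2.6j  0.7+4.3j  4.2+4.2j -5.1+0.2j -5.3-4.7j -2.4-3.1j
  5.6-5.9j]
scene 0.177 [512. 177.] (-160+4j)
side 0.177 [508. 169.] (-151+0j)
scene 0.132 [565. -99.] (114+68j)
side 0.132 [563. -99.] (114+66j)
scene 0.077 [665.  47.] (-37+162j)
side 0.077 [665.  41.] (-31+162j)
pad (508+173j)
padstop (510+200j)
pin (615-88j)
lug (500-23j)
0 (563-85j)
0.1 (563-91j)
0.2 (564-96j)
0.3 (565-101j)
0.4 (567-106j)
0.8 (578-123j)
1.2 (594-135j)
1.5 (609-139j)
1.6 (615-140j)
```

```bash
python3 -m jog '{"linear":[[17,-28,0],[17,-28,0],[17,-28,0],[17,-28,0],[17,-28,0],[17,-28,0],[17,-28,0],[17,-28,0],[17,-28,0],[17,-28,0],[17,-28,0],[17,-28,0]],"turn":[-0.53,-0.53,-0.53,-0.53,-0.53,-0.53,-0.53,-0.53,-0.53,-0.53,-0.53,-0.53]}' 0 40; python3 -m jog '{"linear":[[17,-28,0],[17,-28,0],[17,-28,0],[17,-28,0],[17,-28,0],[17,-28,0],[17,-28,0],[17,-28,0],[17,-28,0],[17,-28,0],[17,-28,0],[17,-28,0]],"turn":[-0.53,-0.53,-0.53,-0.53,-0.53,-0.53,-0.53,-0.53,-0.53,-0.53,-0.53,-0.53]}'
```

```text
t: 1.6
tcp_pos: [0.3552, 0.2695, 0.4045]
tool_rot: [0.39, 0.921, -0.0, -0.0]
force: [0.7, -0.3, 0.5]
finger_gap: 0.001
gripper_force: 0.0
t: 3.1
tcp_pos: [0.5591, -0.0664, 0.4043]
tool_rot: [0.627, 0.779, -0.0, -0.001]
force: [0.1, 0.6, -0.1]
finger_gap: 0.001
gripper_force: 0.0
```

```bash
python3 - <<'E'
from h import *
import cv2
w=snapshot('wrist');s=snapshot('side')
cv2.imwrite('pics/w1.png',np.hstack([w[60:384,80:432],cv2.resize(s[145:345,195:385],(352,324))])[...,::-1])
c=get_calibration('wrist');print({k:v for k,v in c.items()})
np.save('wc.npy',c['world_to_cam'])
M=c['world_to_cam']
def px(p):
    q=M[:3,:3]@(np.array(p)/1e3)+M[:3,3];t=np.arctan2(np.hypot(q[0],q[1]),q[2]);f=q[:2]/np.hypot(q[0],q[1])*t
    return c['fx']*f[0]+c['cx']-80,c['fy']*f[1]+c['cy']-60
print('post',px([564,-99,132]),'pin',px([615,-88,93]),'tip',px([559,-66,232]))
E
```

```text
{'fx': 297.3186396354542, 'fy': 297.3186396354542, 'cx': 255.40936972868562, 'cy': 195.88574554870692, 'world_to_cam': array([[ 9.77145410e-01,  2.12570007e-01,  9.16326592e-04,
        -5.34893195e-01],
       [ 2.03134035e-01, -9.35022817e-01,  2.90635331e-01,
        -2.15995776e-01],
       [ 6.26371404e-02, -2.83806842e-01, -9.56833457e-01,
         3.24407679e-01],
       [ 0.00000000e+00,  0.00000000e+00,  0.00000000e+00,
         1.00000000e+00]])}
post (np.float64(170.08172811443796), np.float64(169.28121766574642)) pin (np.float64(222.1389565125566), np.float64(153.85898822292978)) tip (np.float64(170.72221944871518), np.float64(186.21823836166027))
```

View pics/w1.png

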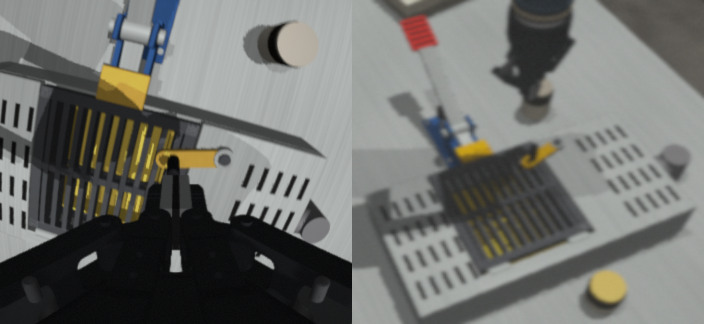

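The post and pin show up within about 4 mm of where I predicted, and the fingertips are behind the post. I'll descend beside it.

```bash
python3 -m jog '{"linear":[[0,0,-20],[0,0,-24],[0,0,-24],[0,0,-24],[0,0,-24],[0,0,0]],"turn":[0,0,0,0,0,0]}'; python3 - <<'E'
from h import *
# finger-centre path behind the post (dist 17), start current
pin=np.array([615,-88.]);y0=-1.6134
prev=sense()['tcp_pos'][:2]*1e3
for i in range(0,17):
    th=.27+i*5*np.pi/180
    t=np.array([np.cos(y0+th),np.sin(y0+th)]);rad=np.array([t[1],-t[0]])
    p=pin+52*rad-16*t
    print(i,round(th,2),p.round(1),(p-prev).round(1));prev=p
E
```

```text
t: 3.95
tcp_pos: [0.5576, -0.0646, 0.2869]
tool_rot: [0.626, 0.78, -0.001, -0.003]
force: [0.3, 0.5, 0.5]
finger_gap: -0.0
gripper_force: 0.0
0 0.27 [560.7 -84.1] [  3.2 -19.6]
1 0.36 [560.6 -88.9] [-0.1 -4.7]
2 0.44 [560.9 -93.6] [ 0.3 -4.7]
3 0.53 [561.6 -98.3] [ 0.7 -4.7]
4 0.62 [ 562.7 -102.9] [ 1.1 -4.6]
5 0.71 [ 564.2 -107.4] [ 1.5 -4.5]
6 0.79 [ 566.1 -111.8] [ 1.9 -4.4]
7 0.88 [ 568.3 -116. ] [ 2.3 -4.2]
8 0.97 [ 570.9 -119.9] [ 2.6 -4. ]
9 1.06 [ 573.9 -123.6] [ 2.9 -3.7]
10 1.14 [ 577.2 -127.1] [ 3.3 -3.4]
11 1.23 [ 580.7 -130.2] [ 3.6 -3.1]
12 1.32 [ 584.5 -133.1] [ 3.8 -2.8]
13 1.4 [ 588.6 -135.6] [ 4.  -2.5]
14 1.49 [ 592.8 -137.7] [ 4.2 -2.1]
15 1.58 [ 597.2 -139.4] [ 4.4 -1.7]
16 1.67 [ 601.8 -140.8] [ 4.5 -1.4]
```

```bash
python3 -m jog '{"linear":[[1.6,-10,0],[1.6,-9.6,0],[0,-4.7,0],[0.3,-4.7,0],[0.7,-4.7,0],[1.1,-4.6,0],[1.5,-4.5,0],[1.9,-4.4,0],[2.3,-4.2,0],[2.6,-4,0]],"turn":[0,0,1,1,1,1,1,1,1,1]}'; python3 - <<'E'
from h import *
import cv2
w=snapshot('wrist');s=snapshot('scene')
cv2.imwrite('pics/w2.png',np.hstack([w[40:340,80:432],cv2.resize(s[125:275,120:296],(352,300))])[...,::-1])
E
```

```text
t: 5.2
tcp_pos: [0.5725, -0.1215, 0.2896]
tool_rot: [0.321, 0.947, 0.0, 0.0]
force: [-0.2, 1.4, 0.2]
finger_gap: 0.001
gripper_force: 0.7
```

View pics/w2.png

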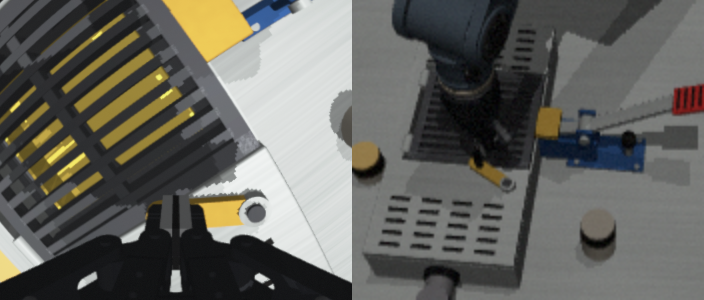

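The keeper is turning ahead of the fingers: its tip is at about (480,160) in the scene half, with a light 1.4 N contact force. I'll keep following the arc.

```bash
python3 -m jog '{"linear":[[2.9,-3.7,0],[3.3,-3.4,0],[3.6,-3.1,0],[3.8,-2.8,0],[4,-2.5,0],[4.2,-2.1,0],[2.5,-1,0],[0,0,0]],"turn":[1,1,1,1,1,1,0.5,0]}'; python3 -m jog '{"linear":[[-10,3,0],[-10,3,0],[0,0,30],[0,0,40],[0,0,40],[-20,30,0],[-20,30,0],[-10,30,0]],"turn":[0,0,0,0,0,0,0,0]}'; python3 - <<'E'
from h import *
import cv2
s=snapshot('scene')
cv2.imwrite('pics/s3.png',cv2.resize(s[125:275,120:310],(760,600),interpolation=2)[...,::-1])
E
```

```text
t: 6.3
tcp_pos: [0.5965, -0.1397, 0.2891]
tool_rot: [0.045, 0.999, 0.0, -0.0]
force: [-0.9, 1.1, 1.3]
finger_gap: -0.001
gripper_force: 0.7
t: 7.3
tcp_pos: [0.5249, -0.0425, 0.3989]
tool_rot: [0.045, 0.999, 0.0, -0.0]
force: [-0.4, -0.4, -0.2]
finger_gap: -0.002
gripper_force: 0.0
```

View pics/s3.png

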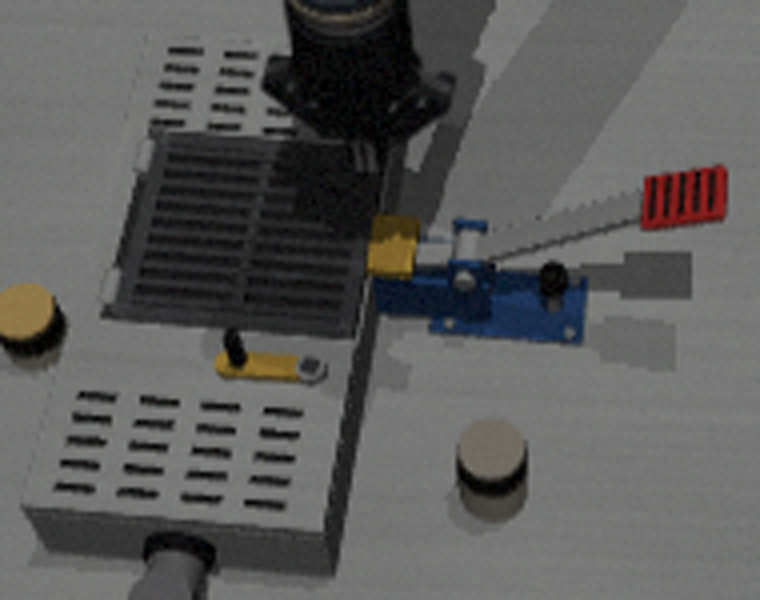

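The keeper now points along the trough's +x over the fixed deck at roughly 1.55 rad, clear of the grate. Next is the lever pad.

```bash
python3 -m jog '{"linear":[[-2,27,0],[-2,27,0],[-2,27,0],[-2,27,0],[-2,27,0],[-2,27,0],[-2,27,0],[-2,27,0],[0,0,-10],[0,0,-10],[0,0,-4],[0,0,0]],"turn":[0,0,0,0,0,0,0,0,0,0,0,0]}'; python3 -m jog '{"linear":[[0,0,-4],[0,0,-4],[0,0,-4],[0,0,-4],[0,0,0]],"turn":[0,0,0,0,0]}'
python3 - <<'E'
import numpy as np
a=np.radians(np.linspace(33.2,-12,13));y=17.4+187*np.cos(a);z=75+187*np.sin(a)
print(np.c_[y,z,np.r_[0,np.diff(y)],np.r_[0,np.diff(z)]].round(1))
E
```

```text
t: 8.85
tcp_pos: [0.5108, 0.1717, 0.3741]
tool_rot: [0.045, 0.999, -0.0, -0.001]
force: [-0.6, 0.6, 0.8]
finger_gap: -0.002
gripper_force: 0.0
t: 9.48
tcp_pos: [0.5106, 0.1725, 0.3583]
tool_rot: [0.044, 0.999, -0.0, -0.0]
force: [1.0, -0.8, 0.1]
finger_gap: -0.005
gripper_force: 0.0
[[173.9 177.4   0.    0. ]
 [180.3 166.9   6.4 -10.5]
 [185.9 156.    5.7 -10.9]
 [190.9 144.7   5.  -11.2]
 [195.1 133.2   4.2 -11.5]
 [198.6 121.4   3.4 -11.8]
 [201.2 109.4   2.7 -12. ]
 [203.1  97.2   1.9 -12.1]
 [204.1  85.    1.1 -12.2]
 [204.4  72.7   0.3 -12.3]
 [203.8  60.4  -0.6 -12.3]
 [202.5  48.2  -1.4 -12.2]
 [200.3  36.1  -2.2 -12.1]]
```

```bash
python3 -m jog '{"linear":[[0,0,-4],[3.2,3.2,-5],[-3.2,3.2,-5.4],[0,2.8,-5.4],[0,2.8,-5.5],[0,2.5,-5.6],[0,2.5,-5.6],[0,2.1,-5.7],[0,2.1,-5.8],[0,1.7,-5.9],[0,1.7,-5.9],[0,1.3,-6]],"turn":[0,0,0,0,0,0,0,0,0,0,0,0]}'
python3 - <<'E'
from h import *
import cv2
s=snapshot('side')
cv2.imwrite('pics/s4.png',cv2.resize(s[125:345,165:385],(600,600),interpolation=2)[...,::-1])
E
```

```text
t: 10.98
tcp_pos: [0.5106, 0.1987, 0.2925]
tool_rot: [0.044, 0.999, 0.0, -0.0]
force: [1.9, 2.2, 4.2]
finger_gap: 0.002
gripper_force: 2.0
```

View pics/s4.png

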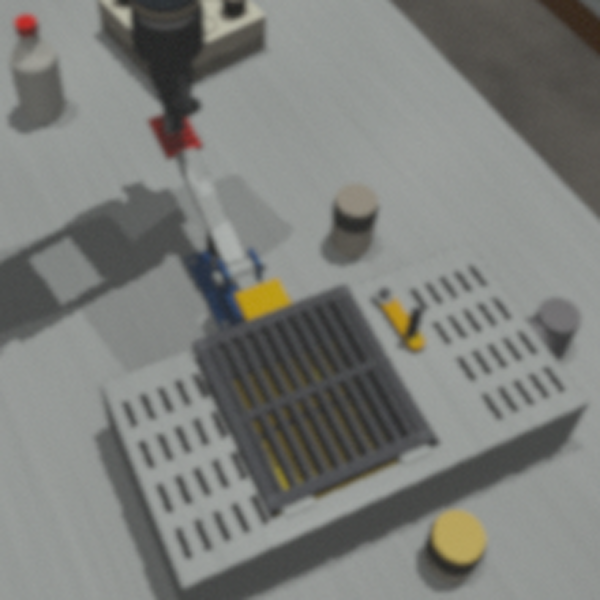

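The grate is rising, the tips are on the pad at about (178,130), and contact force is about 4 N. I'll continue to the stop.

```bash
python3 -m jog '{"linear":[[0,1.3,-6],[0,1,-6],[0,1,-6],[0,0.5,-6],[0,0.5,-6],[0,0.2,-6],[0,0,-6],[0,-0.3,-6],[0,-0.3,-6],[0,-0.7,-6],[0,-0.7,-6],[0,0,0]],"turn":[0,0,0,0,0,0,0,0,0,0,0,0]}'
python3 -m jog '{"linear":[[0,-1,-4],[0,-1,-3],[0,0,-2],[0,0,0]],"turn":[0,0,0,0]}'
```

```text
t: 12.52
tcp_pos: [0.5106, 0.2007, 0.2263]
tool_rot: [0.044, 0.999, -0.0, -0.001]
force: [-0.5, 2.7, 2.7]
finger_gap: -0.003
gripper_force: 1.3
t: 13.02
tcp_pos: [0.5108, 0.1987, 0.2178]
tool_rot: [0.044, 0.999, -0.0, -0.0]
force: [-0.8, 0.7, 1.5]
finger_gap: -0.0
gripper_force: 1.1
```

```bash
python3 -m jog '{"linear":[[0,0,-2],[0,0,-2],[0,0,0]],"turn":[0,0,0]}'
python3 -m jog '{"linear":[[0,0,-2],[0,0,0]],"turn":[0,0]}'
python3 -m jog '{"linear":[[0,0,-2],[0,0,0]],"turn":[0,0]}'
```

```text
t: 13.4
tcp_pos: [0.5108, 0.1987, 0.2138]
tool_rot: [0.044, 0.999, -0.0, 0.0]
force: [-0.3, -0.8, 1.8]
finger_gap: 0.001
gripper_force: 0.8
t: 13.65
tcp_pos: [0.5109, 0.1988, 0.2123]
tool_rot: [0.044, 0.999, -0.0, 0.0]
force: [-1.2, -0.7, 4.6]
finger_gap: -0.0
gripper_force: 2.2
t: 13.9
tcp_pos: [0.5108, 0.1988, 0.2118]
tool_rot: [0.044, 0.999, -0.0, 0.001]
force: [-2.3, -1.6, 16.7]
finger_gap: -0.001
gripper_force: 7.4
```

```bash
python3 -m jog '{"linear":[[0,0,-1],[0,0,0],[0,0,0],[0,0,0]],"turn":[0,0,0,0]}'
python3 - <<'E'
from h import *
import cv2
s=snapshot('side');c=snapshot('scene')
cv2.imwrite('pics/s5.png',np.hstack([cv2.resize(s[125:345,165:385],(400,400),interpolation=2),cv2.resize(c[125:275,120:310],(400,400),interpolation=2)])[...,::-1])
print(sense()['tcp_pos'],sense()['force'])
E
```

```text
t: 14.4
tcp_pos: [0.5108, 0.1988, 0.2117]
tool_rot: [0.044, 0.999, -0.0, 0.001]
force: [-3.7, -2.6, 23.4]
finger_gap: -0.001
gripper_force: 10.0
[0.51074627 0.19878508 0.21165995] [-4.15429924 -0.8971044  23.47038819]
```

View pics/s5.png

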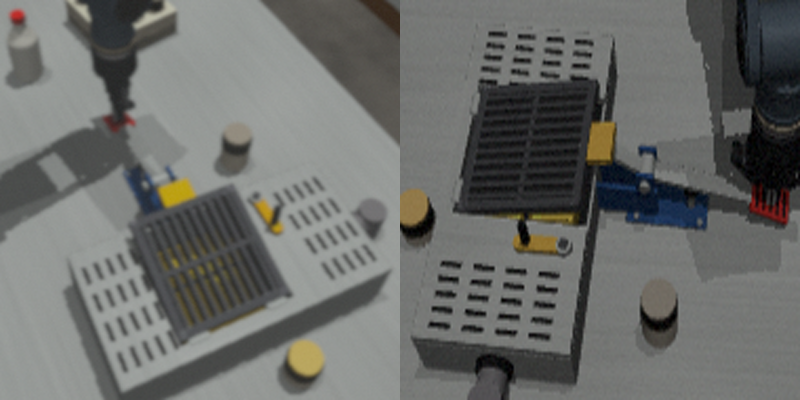

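The grate is up, the keeper is clear, the pad is against its stop with a steady 23 N, and the cores stand where they were.

```bash
python3 -c "
from station import *
print(sign_off())"
```

```text
the job is handed in; nothing more can be done
None
```

The job is handed in at about 14.5 s: the keeper is turned clear of the grate, and the lever is held at its stop with about 23 N, so the grate is up; the cores, slab and bottle were not touched.

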